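Make up two plant-inspection kits

TASK

Make up the two inspection kits from the stock on the bench. The wood-walled tray with three compartments gets the large covered dish in its wide compartment, the tall jar in the middle one and the loupe in the other end one; the white-walled two-compartment tray gets the small covered dish in its wide compartment and the short jar in its narrow one. Everything stands or lies flat on the floor of its compartment, is set down rather than dropped, and the amber bottle and the porcelain crucible are left where they are.

Things in the scene. Friction and masses are not known exactly. Their poses are not given: they have to be found in the camera images.
- large_dish_center (a point): Centre (half-way up, 12 mm above its underside) of the large covered dish: a round, flat, closed dish of greenish glass with a white disc on top, 62 mm in diameter, 24 mm high, about 70 g; starts flat on the bench. Its z axis points up.
- small_dish_center (a point): Centre (half-way up, 12 mm above its underside) of the small covered dish: like the large one, but 42 mm in diameter; 24 mm high, about 70 g; starts flat on the bench. Its z axis points up.
- tall_jar_center (a point): Centre (half-way up, 42.5 mm above its underside) of the tall slim jar: greenish glass with a blank paper band and a dark steel cap of the same diameter, 34 mm in diameter, 85 mm high, about 90 g; starts upright on the bench. Its z axis points up.
- short_jar_center (a point): Centre (half-way up, 21 mm above its underside) of the short jar: same make as the tall one with a dark cap, 45 mm in diameter, 42 mm high, about 90 g; starts upright on the bench. Its z axis points up.
- loupe_center (a point): Centre (half-way up, 9 mm above its underside) of the folding loupe: a bright steel block with a round black lens barrel at one end; 48 mm long along its x axis (lens towards +x), 24 mm wide along its y axis with the block's parallel side faces from x = -24 to +2 mm, 18 mm high, about 60 g; starts flat on the bench. Its z axis points up.
- wood_tray: Wood-walled, white-floored tray with three compartments, fixed, 94 mm (x) by 252 mm (y). Origin: centre of its underside, on the bench. Floor 4 mm thick; walls and dividers 7 mm thick, tops 12 mm above the bench. Compartments are 80 mm along x, centred on x = 0; along y: wide end one 92 mm, centred at y = -73 mm; middle one 66 mm, at y = +13 mm; other end one 66 mm, at y = +86 mm.
- white_tray: White-walled, grey-floored plastic tray with two compartments, fixed, 94 mm (x) by 169 mm (y). Origin: centre of its underside, on the bench. Floor 4 mm thick; walls and divider 7 mm thick, tops 12 mm above the bench. Compartments are 80 mm along x, centred on x = 0; along y: the wide one 86 mm, centred at y = -34.5 mm; the narrow one 62 mm, at y = +46.5 mm.
- amber_bottle_center (a point): Centre (42.5 mm above the bench) of a loose amber glass bottle with a black cap, 38 mm in diameter, 85 mm high, standing beyond the stock. Not part of the kits.
- crucible_center (a point): Centre (19 mm above the bench) of a loose open white porcelain crucible, 44 mm in diameter at the rim, 38 mm high, standing beyond the stock. Not part of the kits.

How it is judged:
At the end, for the whole second after the job is handed in: Each of the five things is in its own compartment: flat on the compartment's floor (height within 4 mm, tilt under 0.12 rad), its centre far enough from the walls that it lies wholly within them (centre within 11 to 28 mm of the compartment's centre, according to its size), at rest (x of large_dish_center in the frame of wood_tray between -0.012 and 0.012 m and y of large_dish_center in the frame of wood_tray between -0.091 and -0.055 m and z of large_dish_center in the frame of wood_tray between 0.012 and 0.02 m and angle between each of large_dish_center, tall_jar_center, loupe_center, small_dish_center, short_jar_center's own z axis and vertical below 0.12 rad and linear speed of each of large_dish, tall_jar, loupe, small_dish, short_jar below 0.02 m/s and x of tall_jar_center in the frame of wood_tray between -0.026 and 0.026 m and y of tall_jar_center in the frame of wood_tray between -0.006 and 0.032 m and z of tall_jar_center in the frame of wood_tray between 0.0425 and 0.0505 m and x of loupe_center in the frame of wood_tray between -0.028 and 0.028 m and y of loupe_center in the frame of wood_tray between 0.065 and 0.107 m and z of loupe_center in the frame of wood_tray between 0.009 and 0.017 m and x of small_dish_center in the frame of white_tray between -0.022 and 0.022 m and y of small_dish_center in the frame of white_tray between -0.0595 and -0.0095 m and z of small_dish_center in the frame of white_tray between 0.012 and 0.02 m and x of short_jar_center in the frame of white_tray between -0.0205 and 0.0205 m and y of short_jar_center in the frame of white_tray between 0.035 and 0.058 m and z of short_jar_center in the frame of white_tray between 0.021 and 0.029 m); the robot touches nothing.
It fails at once if one of the five things is dropped (free of all contact more than 40 mm above where it would rest) ((height (world z) of large_dish_center above 0.056 m and contact force between large_dish and anything else below 0.01 N) or (height (world z) of tall_jar_center above 0.0865 m and contact force between tall_jar and anything else below 0.01 N) or (height (world z) of loupe_center above 0.053 m and contact force between loupe and anything else below 0.01 N) or (height (world z) of small_dish_center above 0.056 m and contact force between small_dish and anything else below 0.01 N) or (height (world z) of short_jar_center above 0.065 m and contact force between short_jar and anything else below 0.01 N)).
It fails at once if the amber bottle is moved by more than 25 mm or knocked over (distance of amber_bottle_center from where it was at the start of the episode above 0.025 m or angle between amber_bottle_center's own z axis and vertical above 0.5 rad).
It fails at once if the crucible is moved by more than 25 mm or knocked over (distance of crucible_center from where it was at the start of the episode above 0.025 m or angle between crucible_center's own z axis and vertical above 0.5 rad).
It also fails if it takes over 125 s, if anything falls off the work surface, if the arm or the gripper's body presses on something with over 40 N, if the wrist force passes 120 N, or if a joint passes its speed limit or range.

ROBOT

A 6-joint arm with a two-finger parallel gripper is mounted at the origin on the work surface. World frame = base frame: x ahead of the robot, y to its left, z up, the work surface at z = 0. Lengths are in m, angles in rad, forces in N, time in s.
With the tool pointing down it reaches from about 0.35 to 0.775 m from the base axis. Payload 7.3 kg.
Tool frame: the origin (TCP) lies at the very end of the fingers, on their centre line; the grasp point (between the pads) lies 19 mm behind it; z points along the fingers, y is the direction in which the jaws open and shut (so a half turn about z gives the same grasp; the last joint's range is limited). The gripper opens to 92 mm and grips with 3 to 60 N. Pads are 19 mm wide; open, the fingers measure 130 mm over their backs; the gripper's body (75 mm by 190 mm) begins 47 mm behind the grasp point.
Start: joints at [-1.391, 0.342, 1.524, -0, 1.275, -0.146], TCP at [0.168, -0.497, 0.227] pointing down, gripper open.
Joint ranges: [-2.53, 2.53], [-0.77, 2.02], [0.04, 2.7], [-1, 4.14], [0.28, 2.66], [-3.11, 3.11]. Speed limits (rad/s): [2.57, 2.57, 3.14, 3.14, 3.14, 3.14].

INTERFACE

Orientations are given as [roll, pitch, yaw] about the fixed x, y, z axes, in that order (R = Rz(yaw) Ry(pitch) Rx(roll)).
In Python, from cell import robot gives the robot as it stands.
- The arm moves only by the tool apply_moves, never from a script. Its argument "plan" is a list of rows, each an object of numbers: "tx", "ty", "tz": the shift along the tool's x, y, z in m; "yaw": the turn about the tool's z in rad; "grip": the opening, from -1 (shut) to 1 (fully open), so that 0 is half open. In form: [{"tx": .., "ty": .., "tz": .., "yaw": .., "grip": ..}, ...]. A call has 1 to 8 rows; each row is the pose to reach, as a shift and turn from the pose commanded when the call began, along the tool's axes at that moment; what a row does not reach only later rows make up. A row lasts 1/8 s, in which the tool goes at most 62.5 mm and 10.7 degrees, less where a joint would pass 70% of its speed; a pose out of reach is approached as far as the arm can. A call with a gripper value outside its range is refused whole. The fingers move at their own pace and stop on an object; "force" is the grip in N (left out, the last holds). Time passes only in rows, so rows that repeat a pose let the fingers close. It gives the time, the measured TCP pose, the force and the opening at its end, in the units of the state.
- robot.observe(): the state, without advancing time (a new reading comes with each control period).
- robot.read_camera(name): name is "scene" or "top"; returns (picture, depth): 384x512x3 uint8, red, green, blue; 384x512 float32, m along the optical axis (not along the pixel's ray), 0 where there is no reading.
- robot.get_calibration(name): a dict with "camera_matrix" (3x3 intrinsics, pixels), "R" (3x3) and "t" (3): a world point X has camera coordinates R X + t. Camera axes: x right, y down, z forward; pixel columns grow to the right and rows downward; lengths in m; the calibration is good to about 2 mm. A picture is of the moment at which its call begins. get_calibration takes no time and is no camera call.
- robot.hand_in(): hands the job in, once; it reports no verdict.
Trained networks look in the newest picture that a camera, given by its name, has taken for a name from the list of things; names that differ only in an ending like _2 or _b are one class to them, and where a whole thing is asked for, a point or a joint stands for the part that bears it (a point fixed in the world has none). Each returns a list of dicts, best first, with "confidence" (0 to 1); they miss things now and then, are a little off and sometimes report something else, mostly with a low value. They report only what shows in the picture. A call takes as long as a camera call.
- robot.outline_of(label, camera): "region" (384x512 bool, what is visible of it) and "pixel" ([row, column] in pixels, amid what is visible of it).
- robot.tip_of(label, camera): "pixel" ([row, column] in pixels: a listed point, or the origin of a listed thing).
The state is a dict: "time": time; "qpos": joint angles; "qvel": joint speeds; "joint_efforts": joint torques, N m; "tool_pos": TCP position; "tool_rot": TCP orientation; "contact_force": force on the tool from outside, world axes, zero at the start; "torque": the same for the moment, N m; "opening": finger opening in m.
Only numpy, scipy, OpenCV 4.12 (cv2) and the standard library are available. Lean on these libraries where they do the work, as an engineer would, in place of code of your own. Each camera call takes 0.05 s, during which the arm holds its last target.

## Working session

There is one attempt and no reset: what is moved stays moved. The work goes in short steps, Python scripts to look and compute and a tool call to move; the robot and the scene stay as the last step left them, time stands still between calls to the robot, and variables do not carry over. Pictures are saved under pics/ and viewed, and the job is handed in when it is done.

Besides the shell and the picture viewer there is one more tool, called after "Request:" as name(argument=value, ...) on one line, values as JSON. apply_moves: Moves the arm, as the interface text tells. Its arguments: {"type":"object","properties":{"plan":{"type":"array","items":{"type":"object","properties":{"tx":{"type":"number"},"ty":{"type":"number"},"tz":{"type":"number"},"yaw":{"type":"number"},"grip":{"type":"number"}}}},"force":{"type":"number"}},"required":["plan"]}

```bash
ls; mkdir -p pics; python3 - <<'E'
from cell import robot
import cv2
print(robot.observe())
for n in("scene","top"):
    p,d=robot.read_camera(n); cv2.imwrite(f"pics/{n}0.png",p[:,:,::-1])
    c=robot.get_calibration(n); print(n,c, -c["R"].T@c["t"])
E
```

```text
pics
{'time': 0.0, 'qpos': array([-1.39100707e+00,  3.42725925e-01,  1.52503791e+00, -1.16766886e-05,
        1.27540708e+00, -1.45992512e-01]), 'qvel': array([ 0.00013366, -0.00019663,  0.00014182,  0.00071949, -0.00032721,
       -0.00036194]), 'joint_efforts': array([-2.66489078e-03, -4.31247640e+01, -2.44207907e+01,  7.16361590e-02,
        5.58827980e-02, -1.12232040e-04]), 'tool_pos': array([ 0.16797141, -0.49696001,  0.22603602]), 'tool_rot': array([-3.14002956e+00, -2.18549771e-04,  3.25785010e-01]), 'contact_force': array([ 0.2035497 , -0.32121066, -0.02135405]), 'torque': array([-0.01769124,  0.05560827,  0.04600176]), 'opening': 0.0918279591686491}
scene {'camera_matrix': array([[351.68208869,   0.        , 260.14764692],
       [  0.        , 351.68208869, 190.44397753],
       [  0.        ,   0.        ,   1.        ]]), 'R': array([[-0.77376028,  0.63335445,  0.01253702],
       [ 0.44914085,  0.56245065, -0.69420585],
       [-0.44672982, -0.53151802, -0.71966733]]), 't': array([ 0.43890776, -0.20885339,  1.14755526])} [0.94606113 0.44943184 0.67536819]
top {'camera_matrix': array([[358.27297936,   0.        , 248.78181346],
       [  0.        , 358.27297936, 194.87199185],
       [  0.        ,   0.        ,   1.        ]]), 'R': array([[-0.00467523, -0.99991605, -0.01208469],
       [-0.98323657,  0.00679936, -0.18220764],
       [ 0.18227451,  0.01103025, -0.98318581]]), 't': array([5.92272419e-04, 5.94930386e-01, 6.26772396e-01])} [ 0.47071545 -0.01036638  0.72464174]
```

View pics/scene0.png

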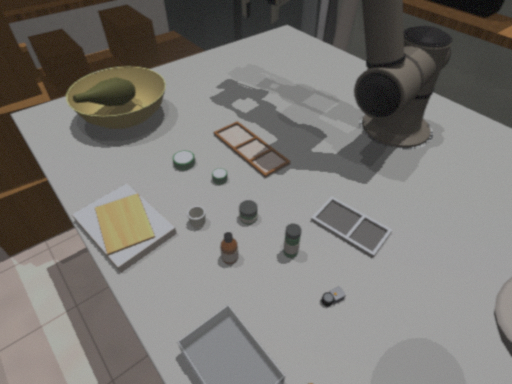

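View pics/top0.png

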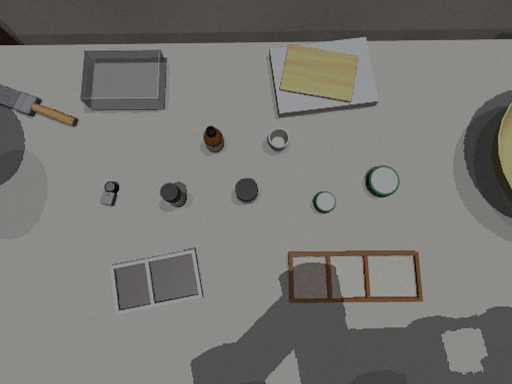

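The top view shows everything: amber bottle (138,213), crucible (139,278), tall jar (194,174), short jar (190,247), small dish (202,325), large dish (181,383), loupe (193,110). The wood tray is near (277,355) and the white tray near (281,157). Next I measure positions.

```bash
cat > h.py <<'E'
from cell import robot
import numpy as np, cv2
def ray(cam,r,c,z):
    k=robot.get_calibration(cam);K=k["camera_matrix"];R=k["R"];t=k["t"]
    o=-R.T@t; d=R.T@np.linalg.solve(K,[c,r,1.]); return o+d*(z-o[2])/d[2]
def cloud(cam,depth):
    k=robot.get_calibration(cam);K=k["camera_matrix"];R=k["R"];t=k["t"]
    v,u=np.mgrid[:384,:512]; P=np.stack([(u-K[0,2])/K[0,0]*depth,(v-K[1,2])/K[1,1]*depth,depth],-1)
    return (P-t)@R
Z=dict(large_dish_center=.012,small_dish_center=.012,tall_jar_center=.0425,short_jar_center=.021,loupe_center=.009,wood_tray=0,white_tray=0,amber_bottle_center=.0425,crucible_center=.019)
E
python3 - <<'E'
from h import *
H=dict(large_dish_center=.024,small_dish_center=.024,tall_jar_center=.085,short_jar_center=.042,loupe_center=.018,wood_tray=.012,white_tray=.012,amber_bottle_center=.085,crucible_center=.038)
D={}
for cam in("top","scene"):
    p,d=robot.read_camera(cam); D[cam]=cloud(cam,d)
    for n in Z:
        t=robot.tip_of(n,cam)[:2]; 
        for x in t: print(cam,n,"tip",np.round(x["pixel"],1),round(x["confidence"],2),np.round(ray(cam,*x["pixel"],Z[n]),4))
        for x in robot.outline_of(n,cam)[:1]:
            m=x["region"]&(d>0)
            P=D[cam][m]; top=P[P[:,2]>H[n]-.006]
            if len(top)<5: print("few",len(P),len(top),P[:,2].max() if len(P) else 0);continue
            r=cv2.minAreaRect((top[:,:2]*1000).astype(np.float32))
            print("   outline",round(x["confidence"],2),"topz",np.round(np.median(top[:,2]),4),"rect",np.round(r[0],1),np.round(r[1],1),round(r[2],1),"n",len(top))
E
```

```text
top large_dish_center tip [178.5 377.5] 0.88 [ 0.6348 -0.264   0.012 ]
   outline 0.59 topz 0.0254 rect [ 629.4 -270.8] [60.3 60.8] 25.8 n 753
top small_dish_center tip [200.2 322.6] 0.83 [ 0.5909 -0.1509  0.012 ]
   outline 0.65 topz 0.0252 rect [ 587.7 -151.5] [38.7 39.4] 43.9 n 333
top tall_jar_center tip [198.6 172.4] 0.82 [0.5909 0.1453 0.0425]
top tall_jar_center tip [138.  214.1] 0.23 [0.7132 0.066  0.0425]
   outline 0.89 topz 0.0855 rect [597.8 143.5] [33.2 31.9] 45.2 n 268
top short_jar_center tip [190.3 243.5] 0.78 [0.6105 0.0081 0.021 ]
   outline 0.76 topz 0.0427 rect [609.7   2.7] [43.1 43.1] 87.4 n 405
top loupe_center tip [195.4 108.4] 0.89 [0.6043 0.2842 0.009 ]
   outline 0.56 topz 0.0182 rect [609.5 281.1] [24.5 47.2] 77.5 n 274
top wood_tray tip [279.5 352.4] 0.79 [ 0.4346 -0.205   0.    ]
   outline 0.77 topz 0.0117 rect [ 441.4 -205.9] [ 94.2 252.8] 0.4 n 2775
top white_tray tip [284.8 156.5] 0.65 [0.426  0.1806 0.    ]
   outline 0.98 topz 0.0118 rect [434.2 180.5] [ 94. 170.] 10.8 n 1657
top amber_bottle_center tip [139.2 214.3] 0.94 [0.7107 0.0656 0.0425]
   
[... 855 characters left out ...]
.009 ]
   outline 0.67 topz 0.0175 rect [608.1 283.7] [23.3 47.9] 77.7 n 250
scene wood_tray tip [150.7 246.9] 0.97 [ 0.4531 -0.202   0.    ]
   outline 0.94 topz 0.0105 rect [ 439.3 -204.9] [ 97.  256.8] 0.6 n 658
scene white_tray tip [227.1 351.2] 0.95 [0.4321 0.1849 0.    ]
   outline 0.71 topz 0.011 rect [432.5 181.9] [ 98.1 168.8] 10.8 n 767
scene amber_bottle_center tip [250.5 229.7] 0.66 [0.7176 0.0797 0.0425]
   outline 0.94 topz 0.0835 rect [713.2  71.2] [17.9 17.5] 68.6 n 60
scene crucible_center tip [174.6 221.8] 0.66 [ 0.582  -0.1462  0.019 ]
scene crucible_center tip [218.1 199. ] 0.53 [ 0.712  -0.0556  0.019 ]
   outline 0.65 topz 0.0364 rect [714.1 -60.2] [40.9 40.3] 47.3 n 98
```

Depth fits agree with the stated sizes and heights in both cameras, so I'm taking the averages. Next is a helper that converts world targets into tool shifts.

```bash
cat > go.py <<'E'
import sys
from h import *
from scipy.spatial.transform import Rotation as Ro
s=robot.observe(); R=Ro.from_euler("xyz",s["tool_rot"]).as_matrix()
print("t",round(s["time"],2),"pos",np.round(s["tool_pos"],4),"rot",np.round(s["tool_rot"],3),"open",round(s["opening"],4),"F",np.round(s["contact_force"],1),"j",np.round(s["qpos"],2))
a=list(map(float,sys.argv[1:]))
for i in range(0,len(a),4):
    d=R.T@(np.array(a[i:i+3])-s["tool_pos"]); dy=-((a[i+3]-s["tool_rot"][2]+np.pi)%(2*np.pi)-np.pi)
    print(a[i:i+4],"->",np.round(d,4),"yaw",round(dy,3))
E
python3 go.py .629 -.2695 .1 1.57
```

```text
t 2.0 pos [ 0.168  -0.4974  0.2267] rot [3.141 0.    0.326] open 0.0915 F [-0.4  0.1  0.4] j [-1.39  0.34  1.52 -0.    1.28 -0.15]
[0.629, -0.2695, 0.1, 1.57] -> [ 0.5097 -0.0684  0.1267] yaw -1.244
```

Request:
apply_moves(plan=[{"tx":0.06,"ty":-0.008,"tz":0,"yaw":-0.15,"grip":1},{"tx":0.12,"ty":-0.016,"tz":0.0,"yaw":-0.31,"grip":1},{"tx":0.18,"ty":-0.024,"tz":0.0,"yaw":-0.46,"grip":1},{"tx":0.24,"ty":-0.032,"tz":0.01,"yaw":-0.62,"grip":1},{"tx":0.3,"ty":-0.04,"tz":0.03,"yaw":-0.78,"grip":1},{"tx":0.36,"ty":-0.048,"tz":0.05,"yaw":-0.93,"grip":1},{"tx":0.42,"ty":-0.056,"tz":0.07,"yaw":-1.09,"grip":1},{"tx":0.47,"ty":-0.062,"tz":0.09,"yaw":-1.244,"grip":1}], force=20)

```text
time: 3.0
tool_pos: [0.5954, -0.287, 0.1361]
tool_rot: [3.141, 0.0, 1.576]
contact_force: [1.0, -0.6, -0.0]
opening: 0.0919
```

```bash
python3 go.py .629 -.2695 .1 1.57 .629 -.2695 .009 1.57
```

```text
t 3.0 pos [ 0.5954 -0.287   0.1361] rot [3.141 0.    1.576] open 0.0919 F [ 1.  -0.6 -0. ] j [-0.57  0.66  1.24 -0.    1.24 -0.57]
[0.629, -0.2695, 0.1, 1.57] -> [0.0174 0.0337 0.0362] yaw 0.006
[0.629, -0.2695, 0.009, 1.57] -> [0.0174 0.0336 0.1272] yaw 0.006
```

Request:
apply_moves(plan=[{"tx":0.017,"ty":0.0336,"tz":0.036,"yaw":0.006,"grip":1},{"tx":0.0174,"ty":0.0336,"tz":0.08,"yaw":0.006,"grip":1},{"tx":0.0174,"ty":0.0336,"tz":0.11,"yaw":0.006,"grip":1},{"tx":0.0174,"ty":0.0336,"tz":0.126,"yaw":0.006,"grip":1},{"tx":0.0174,"ty":0.0336,"tz":0.126,"yaw":0.006,"grip":1},{"tx":0.0174,"ty":0.0336,"tz":0.126,"yaw":0.006,"grip":0.1},{"tx":0.0174,"ty":0.0336,"tz":0.126,"yaw":0.006,"grip":0.1},{"tx":0.0174,"ty":0.0336,"tz":0.126,"yaw":0.006,"grip":0.1}])

```text
time: 4.0
tool_pos: [0.6275, -0.2712, 0.0118]
tool_rot: [3.14, 0.001, 1.564]
contact_force: [-0.2, -0.2, -0.2]
opening: 0.0665
```

```bash
python3 go.py .629 -.2695 .06 1.57; python3 -c "
from h import *
for n in('top','scene'):
    p,_=robot.read_camera(n); cv2.imwrite(f'pics/{n}1.png',p[:,:,::-1])
p=cv2.hconcat([cv2.resize(cv2.imread('pics/scene1.png')[90:250,100:260],(400,400)),cv2.resize(cv2.imread('pics/top1.png')[100:300,280:480],(400,400))]);cv2.imwrite('pics/c1.png',p)"
```

```text
t 4.0 pos [ 0.6275 -0.2712  0.0118] rot [3.140e+00 1.000e-03 1.564e+00] open 0.0665 F [-0.2 -0.2 -0.2] j [-0.52  0.84  1.27 -0.    1.04 -0.51]
[0.629, -0.2695, 0.06, 1.57] -> [ 0.0017  0.0015 -0.0482] yaw -0.006
```

View pics/c1.png

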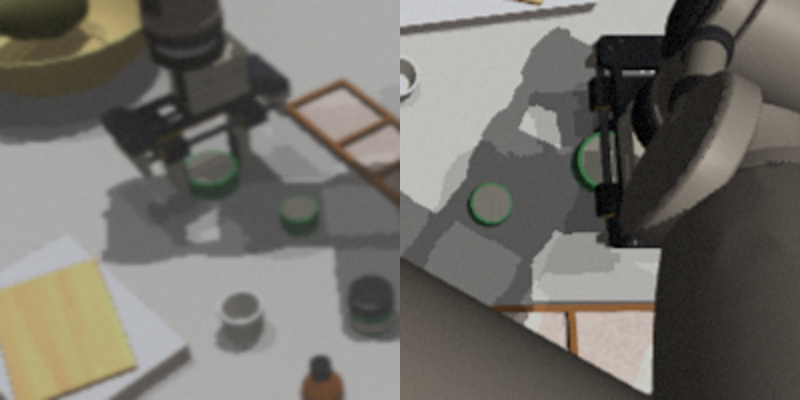

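The large dish sits between the fingers (scene crop, around 210,170) while they are still closing. I'll finish closing and lift a little.

Request:
apply_moves(plan=[{"tz":0,"grip":0},{"tz":0,"grip":0},{"tz":0,"grip":0},{"tz":0,"grip":0},{"tz":-0.02,"grip":0},{"tz":-0.05,"grip":0},{"tz":-0.05,"grip":0}])

```text
schema error: expected keys tx, ty, tz, yaw, grip
```

```bash
python3 go.py .440 -.2785 .06 1.57; python3 -c "
from h import *
for n in('top','scene'):
    p,_=robot.read_camera(n); cv2.imwrite(f'pics/{n}2.png',p[:,:,::-1])
p=cv2.hconcat([cv2.resize(cv2.imread('pics/scene2.png')[90:250,100:260],(400,400)),cv2.resize(cv2.imread('pics/top2.png')[100:300,280:480],(400,400))]);cv2.imwrite('pics/c2.png',p)"
```

```text
t 4.1 pos [ 0.6275 -0.2711  0.0116] rot [3.140e+00 1.000e-03 1.564e+00] open 0.0615 F [0.  0.9 1.5] j [-0.52  0.84  1.27 -0.    1.04 -0.51]
[0.44, -0.2785, 0.06, 1.57] -> [-0.0087 -0.1874 -0.0487] yaw -0.006
```

View pics/c2.png

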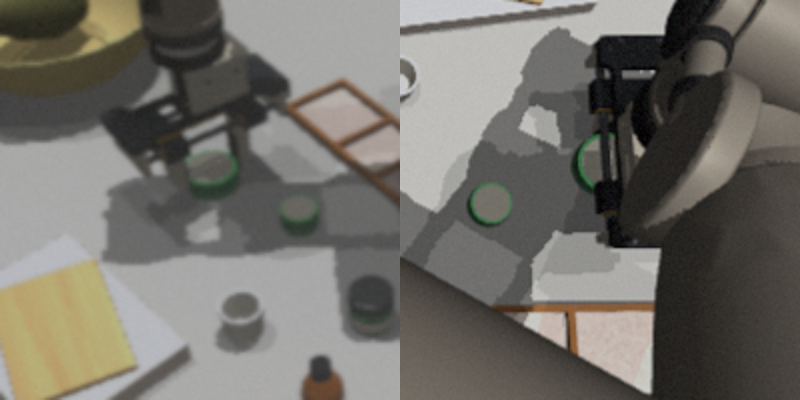

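The move was refused because keys were missing, so the view is unchanged, with the fingers now touching the dish at 61.5 mm. I'll resend with all the keys.

Request:
apply_moves(plan=[{"tx":0,"ty":0,"tz":0,"yaw":0,"grip":0},{"tx":0,"ty":0,"tz":0,"yaw":0,"grip":0},{"tx":0,"ty":0,"tz":0,"yaw":0,"grip":0},{"tx":0,"ty":0,"tz":-0.02,"yaw":0,"grip":0},{"tx":0,"ty":0,"tz":-0.05,"yaw":0,"grip":0},{"tx":0,"ty":0,"tz":-0.05,"yaw":0,"grip":0}])

```text
time: 4.95
tool_pos: [0.6287, -0.2718, 0.0642]
tool_rot: [3.136, 0.003, 1.564]
contact_force: [-0.2, -0.9, -0.6]
opening: 0.0615
```

```bash
python3 go.py .440 -.2785 .06 1.57; python3 -c "
from h import *
for n in('top','scene'):
    p,_=robot.read_camera(n); cv2.imwrite(f'pics/{n}3.png',p[:,:,::-1])
p=cv2.hconcat([cv2.resize(cv2.imread('pics/scene3.png')[90:250,100:260],(400,400)),cv2.resize(cv2.imread('pics/top3.png')[100:300,280:480],(400,400))]);cv2.imwrite('pics/c3.png',p)"
```

```text
t 4.95 pos [ 0.6287 -0.2718  0.0642] rot [3.136e+00 3.000e-03 1.564e+00] open 0.0615 F [-0.2 -0.9 -0.6] j [-0.52  0.78  1.23 -0.    1.13 -0.51]
[0.44, -0.2785, 0.06, 1.57] -> [-0.008  -0.1887  0.0033] yaw -0.006
```

View pics/c3.png

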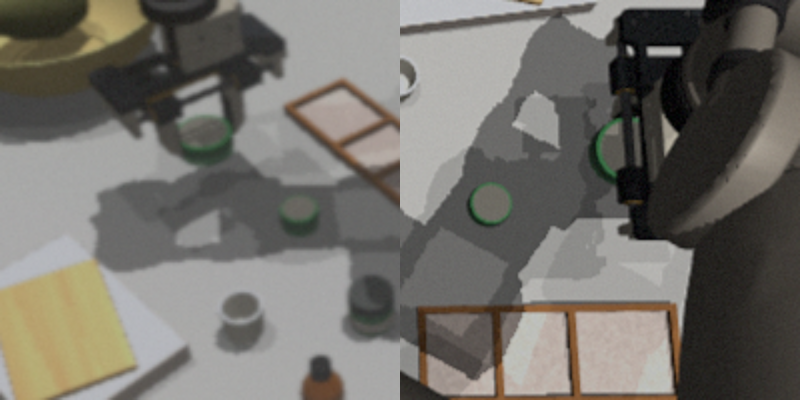

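The dish is off the bench and level in the fingers (scene crop 205,140). Now to the wide compartment.

Request:
apply_moves(plan=[{"tx":-0.003,"ty":-0.05,"tz":0,"yaw":0,"grip":0},{"tx":-0.006,"ty":-0.1,"tz":0,"yaw":0,"grip":0},{"tx":-0.008,"ty":-0.15,"tz":0,"yaw":0,"grip":0},{"tx":-0.008,"ty":-0.188,"tz":0,"yaw":0,"grip":0},{"tx":-0.008,"ty":-0.188,"tz":0,"yaw":0,"grip":0},{"tx":-0.008,"ty":-0.188,"tz":0.02,"yaw":0,"grip":0},{"tx":-0.008,"ty":-0.188,"tz":0.035,"yaw":0,"grip":0},{"tx":-0.008,"ty":-0.188,"tz":0.04,"yaw":0,"grip":0}])

```text
time: 6.05
tool_pos: [0.439, -0.277, 0.0192]
tool_rot: [-3.14, -0.001, 1.564]
contact_force: [-0.8, -0.2, -1.2]
opening: 0.0615
```

```bash
python3 go.py .440 -.2785 .015 1.57; python3 -c "
from h import *
for n in('top','scene'):
    p,_=robot.read_camera(n); cv2.imwrite(f'pics/{n}4.png',p[:,:,::-1])
p=cv2.hconcat([cv2.resize(cv2.imread('pics/scene4.png')[70:230,170:330],(400,400)),cv2.resize(cv2.imread('pics/top4.png')[180:380,280:480],(400,400))]);cv2.imwrite('pics/c4.png',p)"
```

```text
t 6.05 pos [ 0.439  -0.277   0.0192] rot [-3.140e+00 -1.000e-03  1.564e+00] open 0.0615 F [-0.8 -0.2 -1.2] j [-0.71  0.59  1.78 -0.    0.77 -0.7 ]
[0.44, -0.2785, 0.015, 1.57] -> [-0.0015  0.001   0.0042] yaw -0.006
```

View pics/c4.png

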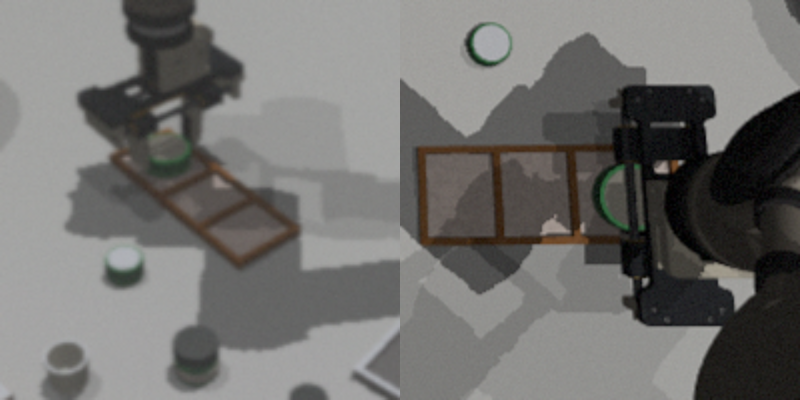

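The dish hovers inside the wide compartment (top crop 620,200). Lowering gently the last few millimetres.

Request:
apply_moves(plan=[{"tx":0,"ty":0,"tz":0.002,"yaw":0,"grip":0},{"tx":0,"ty":0,"tz":0.003,"yaw":0,"grip":0},{"tx":0,"ty":0,"tz":0.004,"yaw":0,"grip":0},{"tx":0,"ty":0,"tz":0.004,"yaw":0,"grip":0}])

```text
time: 6.65
tool_pos: [0.4391, -0.2776, 0.0168]
tool_rot: [3.141, 0.0, 1.564]
contact_force: [-0.5, 0.1, -0.8]
opening: 0.0612
```

Request:
apply_moves(plan=[{"tx":0,"ty":0,"tz":0.001,"yaw":0,"grip":0},{"tx":0,"ty":0,"tz":0.0015,"yaw":0,"grip":0},{"tx":0,"ty":0,"tz":0.0015,"yaw":0,"grip":0}])

```text
time: 7.02
tool_pos: [0.4391, -0.2776, 0.0155]
tool_rot: [3.141, 0.0, 1.564]
contact_force: [-1.7, 0.9, 4.1]
opening: 0.0612
```

Touching with about 4 N up. I'll open partway, rise, and head for the small dish.

Request:
apply_moves(plan=[{"tx":0,"ty":0,"tz":0,"yaw":0,"grip":0.75},{"tx":0,"ty":0,"tz":0,"yaw":0,"grip":0.75},{"tx":0,"ty":0,"tz":0,"yaw":0,"grip":0.75},{"tx":0,"ty":0,"tz":-0.03,"yaw":0,"grip":0.75},{"tx":0,"ty":0,"tz":-0.08,"yaw":0,"grip":0.75},{"tx":0,"ty":0,"tz":-0.08,"yaw":0,"grip":0.75}])

```text
time: 7.78
tool_pos: [0.441, -0.2791, 0.0986]
tool_rot: [3.136, 0.005, 1.564]
contact_force: [-0.4, -0.3, -0.3]
opening: 0.08
```

```bash
python3 go.py .5875 -.150 .09 1.57 .5875 -.150 .010 1.57
```

```text
t 7.78 pos [ 0.441  -0.2791  0.0986] rot [3.136 0.005 1.564] open 0.08 F [-0.4 -0.3 -0.3] j [-0.71  0.47  1.71 -0.    0.95 -0.7 ]
[0.5875, -0.15, 0.09, 1.57] -> [0.1302 0.1456 0.0088] yaw -0.006
[0.5875, -0.15, 0.01, 1.57] -> [0.1305 0.1451 0.0888] yaw -0.006
```

Request:
apply_moves(plan=[{"tx":0.04,"ty":0.045,"tz":0,"yaw":0,"grip":0.75},{"tx":0.08,"ty":0.09,"tz":0,"yaw":0,"grip":0.75},{"tx":0.12,"ty":0.135,"tz":0,"yaw":0,"grip":0.75},{"tx":0.13,"ty":0.1455,"tz":0.0,"yaw":0,"grip":0.75},{"tx":0.13,"ty":0.1455,"tz":0.02,"yaw":0,"grip":0.75},{"tx":0.13,"ty":0.1455,"tz":0.05,"yaw":0,"grip":0.75},{"tx":0.13,"ty":0.1455,"tz":0.075,"yaw":0,"grip":0.75},{"tx":0.13,"ty":0.1455,"tz":0.085,"yaw":0,"grip":0.75}])

```text
time: 8.78
tool_pos: [0.5836, -0.1487, 0.008]
tool_rot: [-3.138, -0.001, 1.563]
contact_force: [0.4, -0.3, -0.4]
opening: 0.0804
```

```bash
python3 go.py .5875 -.150 .010 1.57; python3 -c "
from h import *
for n in('top','scene'):
    p,_=robot.read_camera(n); cv2.imwrite(f'pics/{n}5.png',p[:,:,::-1])
p=cv2.hconcat([cv2.resize(cv2.imread('pics/scene5.png')[70:230,140:300],(400,400)),cv2.resize(cv2.imread('pics/top5.png')[130:330,240:440],(400,400))]);cv2.imwrite('pics/c5.png',p)"
```

```text
t 8.78 pos [ 0.5836 -0.1487  0.008 ] rot [-3.138e+00 -1.000e-03  1.563e+00] open 0.0804 F [ 0.4 -0.3 -0.4] j [-0.38  0.72  1.54 -0.    0.89 -0.37]
[0.5875, -0.15, 0.01, 1.57] -> [-0.0012  0.0039 -0.002 ] yaw -0.007
```

View pics/c5.png

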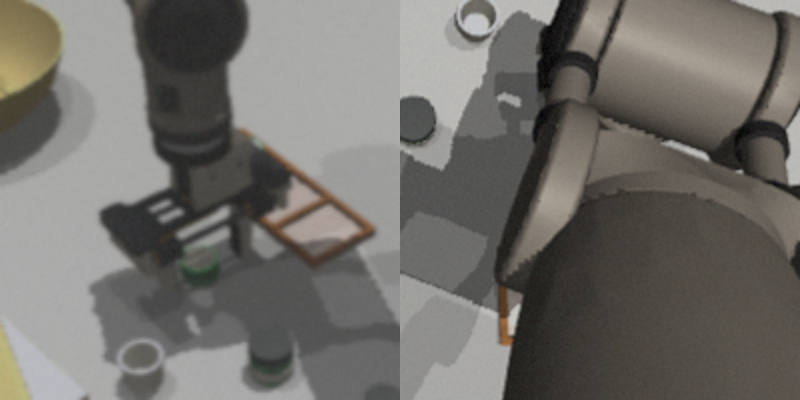

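The small dish is between the fingers (scene crop 200,262). Small correction, then close and lift.

Request:
apply_moves(plan=[{"tx":-0.001,"ty":0.003,"tz":-0.003,"yaw":0,"grip":0.75},{"tx":-0.001,"ty":0.003,"tz":-0.003,"yaw":0,"grip":-0.4},{"tx":-0.001,"ty":0.003,"tz":-0.003,"yaw":0,"grip":-0.4},{"tx":-0.001,"ty":0.003,"tz":-0.003,"yaw":0,"grip":-0.4},{"tx":-0.001,"ty":0.003,"tz":-0.003,"yaw":0,"grip":-0.4},{"tx":-0.001,"ty":0.003,"tz":-0.003,"yaw":0,"grip":-0.4},{"tx":-0.001,"ty":0.003,"tz":-0.003,"yaw":0,"grip":-0.4},{"tx":-0.001,"ty":0.003,"tz":-0.003,"yaw":0,"grip":-0.4}])

```text
time: 9.88
tool_pos: [0.5884, -0.1495, 0.0132]
tool_rot: [-3.141, 0.0, 1.564]
contact_force: [-1.0, 0.7, 0.5]
opening: 0.0414
```

Request:
apply_moves(plan=[{"tx":0,"ty":0,"tz":-0.001,"yaw":0,"grip":-0.4},{"tx":0,"ty":0,"tz":-0.03,"yaw":0,"grip":-0.4},{"tx":0,"ty":0,"tz":-0.05,"yaw":0,"grip":-0.4},{"tx":0,"ty":0,"tz":-0.05,"yaw":0,"grip":-0.4}])

```text
time: 10.38
tool_pos: [0.5894, -0.15, 0.0646]
tool_rot: [3.139, 0.001, 1.564]
contact_force: [-0.1, -0.5, -0.9]
opening: 0.0409
```

```bash
python3 go.py .440 .147 .065 1.57; python3 -c "
from h import *
for n in('top','scene'):
    p,_=robot.read_camera(n); cv2.imwrite(f'pics/{n}6.png',p[:,:,::-1])
p=cv2.hconcat([cv2.resize(cv2.imread('pics/scene6.png')[70:230,140:300],(400,400)),cv2.resize(cv2.imread('pics/top6.png')[130:330,240:440],(400,400))]);cv2.imwrite('pics/c6.png',p)"
```

```text
t 10.38 pos [ 0.5894 -0.15    0.0646] rot [3.139e+00 1.000e-03 1.564e+00] open 0.0409 F [-0.1 -0.5 -0.9] j [-0.38  0.65  1.49 -0.    1.   -0.37]
[0.44, 0.147, 0.065, 1.57] -> [ 0.2959 -0.1515 -0.0013] yaw -0.006
```

View pics/c6.png

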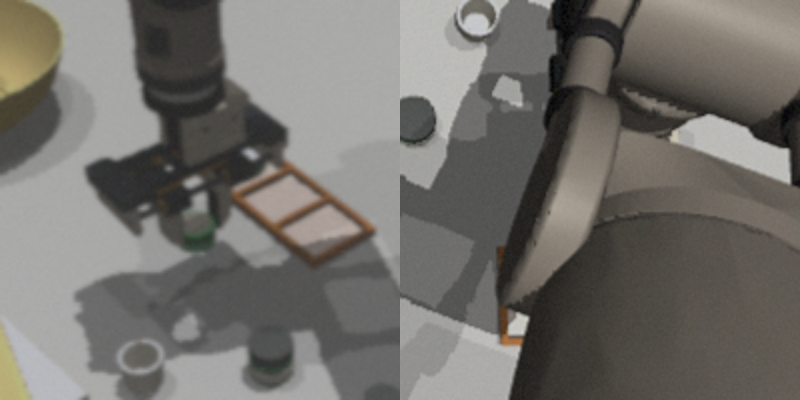

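Request:
apply_moves(plan=[{"tx":0.025,"ty":-0.05,"tz":0,"yaw":0,"grip":-0.4},{"tx":0.065,"ty":-0.09,"tz":0,"yaw":0,"grip":-0.4},{"tx":0.12,"ty":-0.115,"tz":0,"yaw":0,"grip":-0.4},{"tx":0.18,"ty":-0.13,"tz":0.0,"yaw":0,"grip":-0.4},{"tx":0.24,"ty":-0.145,"tz":0.0,"yaw":0,"grip":-0.4},{"tx":0.28,"ty":-0.1515,"tz":0.0,"yaw":0,"grip":-0.4},{"tx":0.296,"ty":-0.1515,"tz":0,"yaw":0,"grip":-0.4},{"tx":0.296,"ty":-0.1515,"tz":0.02,"yaw":0,"grip":-0.4}])

```text
time: 11.48
tool_pos: [0.4401, 0.1483, 0.0433]
tool_rot: [3.139, -0.0, 1.566]
contact_force: [-0.1, 0.2, -0.4]
opening: 0.0413
```

```bash
python3 go.py .440 .147 .017 1.57; python3 -c "
from h import *
for n in('top','scene'):
    p,_=robot.read_camera(n); cv2.imwrite(f'pics/{n}7.png',p[:,:,::-1])
p=cv2.hconcat([cv2.resize(cv2.imread('pics/scene7.png')[120:280,280:440],(400,400)),cv2.resize(cv2.imread('pics/top7.png')[180:380,80:280],(400,400))]);cv2.imwrite('pics/c7.png',p)"
```

```text
t 11.47 pos [0.4401 0.1483 0.0433] rot [ 3.139 -0.     1.566] open 0.0413 F [-0.1  0.2 -0.4] j [ 0.16  0.48  1.92 -0.    0.74  0.17]
[0.44, 0.147, 0.017, 1.57] -> [-0.0013 -0.0002  0.0263] yaw -0.004
```

View pics/c7.png

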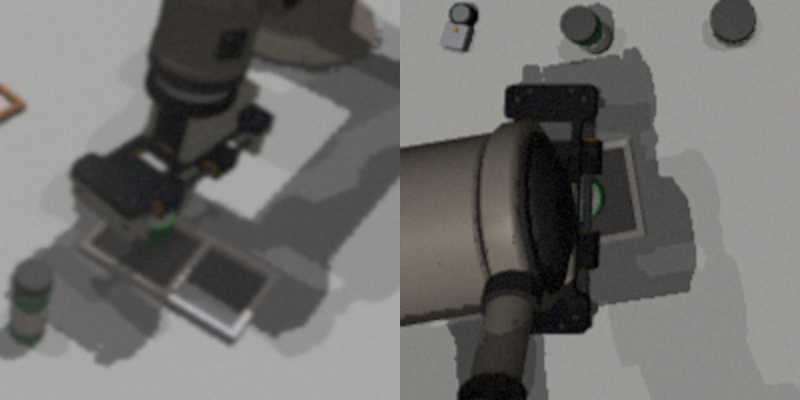

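The small dish is over the wide compartment (scene crop 160,228). Lowering it.

Request:
apply_moves(plan=[{"tx":-0.001,"ty":0,"tz":0.012,"yaw":0,"grip":-0.4},{"tx":-0.001,"ty":0,"tz":0.02,"yaw":0,"grip":-0.4},{"tx":-0.001,"ty":0,"tz":0.023,"yaw":0,"grip":-0.4},{"tx":-0.001,"ty":0,"tz":0.0245,"yaw":0,"grip":-0.4},{"tx":-0.001,"ty":0,"tz":0.0255,"yaw":0,"grip":-0.4},{"tx":-0.001,"ty":0,"tz":0.0255,"yaw":0,"grip":-0.4}])

```text
time: 12.32
tool_pos: [0.4391, 0.1465, 0.0178]
tool_rot: [3.141, 0.0, 1.564]
contact_force: [0.1, 0.0, -1.3]
opening: 0.0412
```

Request:
apply_moves(plan=[{"tx":0,"ty":0,"tz":0.0007,"yaw":0,"grip":-0.4},{"tx":0,"ty":0,"tz":0.0014,"yaw":0,"grip":-0.4},{"tx":0,"ty":0,"tz":0.0014,"yaw":0,"grip":-0.4}])

```text
time: 12.7
tool_pos: [0.4392, 0.1465, 0.0172]
tool_rot: [3.141, -0.0, 1.564]
contact_force: [-2.3, -0.7, 9.4]
opening: 0.0412
```

Contact at about 9 N. Releasing and rising.

Request:
apply_moves(plan=[{"tx":0,"ty":0,"tz":-0.0005,"yaw":0,"grip":-0.4},{"tx":0,"ty":0,"tz":-0.0005,"yaw":0,"grip":0.4},{"tx":0,"ty":0,"tz":-0.0005,"yaw":0,"grip":0.4},{"tx":0,"ty":0,"tz":-0.0005,"yaw":0,"grip":0.4},{"tx":0,"ty":0,"tz":-0.0005,"yaw":0,"grip":0.5},{"tx":0,"ty":0,"tz":-0.05,"yaw":0,"grip":0.5},{"tx":0,"ty":0,"tz":-0.1,"yaw":0,"grip":0.5},{"tx":0,"ty":0,"tz":-0.1,"yaw":0,"grip":0.75}])

```text
time: 13.7
tool_pos: [0.4414, 0.1469, 0.1196]
tool_rot: [3.134, -0.001, 1.564]
contact_force: [0.7, -0.5, -0.7]
opening: 0.075
```

```bash
python3 go.py .609 .005 .12 1.2 .609 .005 .015 1.2
```

```text
t 13.7 pos [0.4414 0.1469 0.1196] rot [ 3.134e+00 -1.000e-03  1.564e+00] open 0.075 F [ 0.7 -0.5 -0.7] j [ 0.16  0.35  1.84 -0.    0.94  0.16]
[0.609, 0.005, 0.12, 1.2] -> [-0.1407  0.1686  0.0007] yaw 0.364
[0.609, 0.005, 0.015, 1.2] -> [-0.1409  0.1678  0.1057] yaw 0.364
```

Request:
apply_moves(plan=[{"tx":-0.04,"ty":0.045,"tz":0,"yaw":0.15,"grip":0.85},{"tx":-0.08,"ty":0.09,"tz":0,"yaw":0.3,"grip":0.85},{"tx":-0.12,"ty":0.14,"tz":0,"yaw":0.364,"grip":0.85},{"tx":-0.141,"ty":0.168,"tz":0,"yaw":0.364,"grip":0.85},{"tx":-0.141,"ty":0.168,"tz":0.01,"yaw":0.364,"grip":0.85},{"tx":-0.141,"ty":0.168,"tz":0.05,"yaw":0.364,"grip":0.85},{"tx":-0.141,"ty":0.168,"tz":0.09,"yaw":0.364,"grip":0.85},{"tx":-0.141,"ty":0.168,"tz":0.103,"yaw":0.364,"grip":0.85}])

```text
time: 14.7
tool_pos: [0.6028, 0.0054, 0.0098]
tool_rot: [-3.135, 0.002, 1.201]
contact_force: [0.1, -0.1, 1.1]
opening: 0.0848
```

```bash
python3 go.py .609 .005 .015 1.2; python3 -c "
from h import *
for n in('top','scene'):
    p,_=robot.read_camera(n); cv2.imwrite(f'pics/{n}8.png',p[:,:,::-1])
p=cv2.hconcat([cv2.resize(cv2.imread('pics/scene8.png')[120:280,170:330],(400,400)),cv2.resize(cv2.imread('pics/top8.png')[180:380,80:280],(400,400))]);cv2.imwrite('pics/c8.png',p)"
```

```text
t 14.7 pos [0.6028 0.0054 0.0098] rot [-3.135e+00  2.000e-03  1.201e+00] open 0.0848 F [ 0.1 -0.1  1.1] j [-0.12  0.72  1.53  0.    0.9   0.25]
[0.609, 0.005, 0.015, 1.2] -> [ 0.0019  0.0059 -0.0052] yaw 0.001
```

View pics/c8.png

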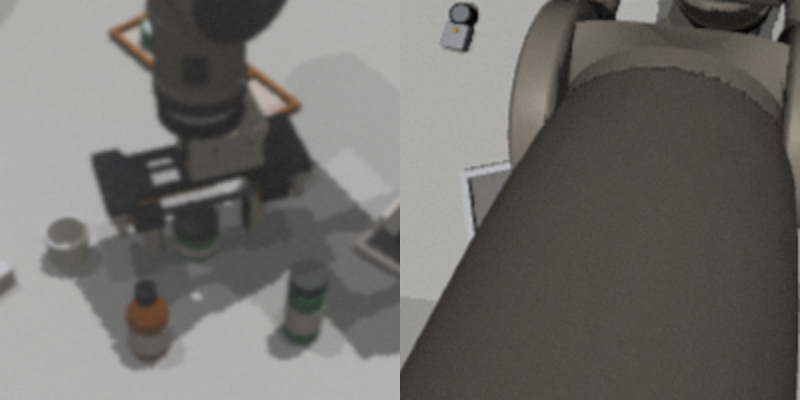

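The short jar stands between the fingers (scene crop 197,230), with the bottle and crucible clear. Nudge, then close.

Request:
apply_moves(plan=[{"tx":0.001,"ty":0.004,"tz":-0.003,"yaw":0,"grip":0.85},{"tx":0.001,"ty":0.004,"tz":-0.003,"yaw":0,"grip":-0.4},{"tx":0.001,"ty":0.004,"tz":-0.003,"yaw":0,"grip":-0.4},{"tx":0.001,"ty":0.004,"tz":-0.003,"yaw":0,"grip":-0.4},{"tx":0.001,"ty":0.004,"tz":-0.003,"yaw":0,"grip":-0.4},{"tx":0.001,"ty":0.004,"tz":-0.003,"yaw":0,"grip":-0.4},{"tx":0.001,"ty":0.004,"tz":-0.003,"yaw":0,"grip":-0.4},{"tx":0.001,"ty":0.004,"tz":-0.003,"yaw":0,"grip":-0.4}])

```text
time: 15.8
tool_pos: [0.6101, 0.0037, 0.0163]
tool_rot: [-3.142, 0.0, 1.2]
contact_force: [-0.5, 0.7, 1.4]
opening: 0.0447
```

Request:
apply_moves(plan=[{"tx":0,"ty":0,"tz":0,"yaw":0,"grip":-0.4},{"tx":0,"ty":0,"tz":-0.03,"yaw":0,"grip":-0.4},{"tx":0,"ty":0,"tz":-0.05,"yaw":0,"grip":-0.4},{"tx":0,"ty":0,"tz":-0.05,"yaw":0,"grip":-0.4}])

```text
time: 16.3
tool_pos: [0.6111, 0.0037, 0.0676]
tool_rot: [3.139, -0.001, 1.2]
contact_force: [1.5, -0.8, -0.5]
opening: 0.0447
```

```bash
python3 go.py .425 .2267 .065 1.70; python3 -c "
from h import *
for n in('top','scene'):
    p,_=robot.read_camera(n); cv2.imwrite(f'pics/{n}9.png',p[:,:,::-1])
p=cv2.hconcat([cv2.resize(cv2.imread('pics/scene9.png')[120:280,170:330],(400,400)),cv2.resize(cv2.imread('pics/top9.png')[180:380,80:280],(400,400))]);cv2.imwrite('pics/c9.png',p)"
```

```text
t 16.3 pos [0.6111 0.0037 0.0676] rot [ 3.139e+00 -1.000e-03  1.200e+00] open 0.0447 F [ 1.5 -0.8 -0.5] j [-0.12  0.65  1.47 -0.    1.01  0.25]
[0.425, 0.2267, 0.065, 1.7] -> [ 0.1404 -0.2543  0.0019] yaw -0.5
```

View pics/c9.png

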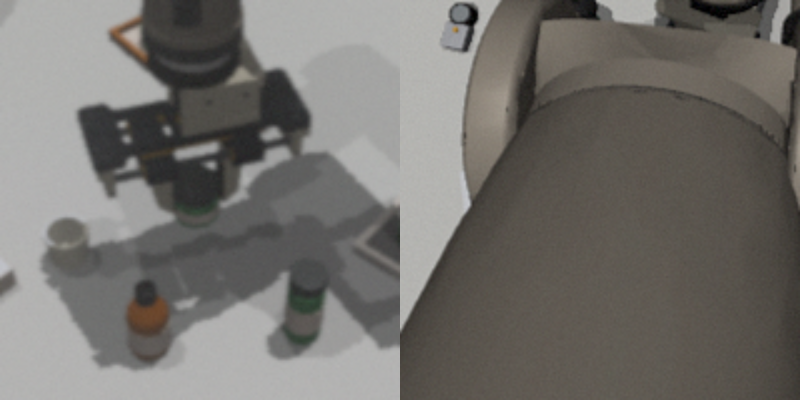

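Request:
apply_moves(plan=[{"tx":-0.004,"ty":-0.055,"tz":0,"yaw":-0.0,"grip":-0.4},{"tx":-0.008,"ty":-0.11,"tz":0,"yaw":-0.1,"grip":-0.4},{"tx":-0.011,"ty":-0.157,"tz":0,"yaw":-0.2,"grip":-0.4},{"tx":0.037,"ty":-0.188,"tz":0,"yaw":-0.35,"grip":-0.4},{"tx":0.086,"ty":-0.219,"tz":0,"yaw":-0.5,"grip":-0.4},{"tx":0.125,"ty":-0.245,"tz":0,"yaw":-0.5,"grip":-0.4},{"tx":0.1404,"ty":-0.2543,"tz":0,"yaw":-0.5,"grip":-0.4},{"tx":0.1404,"ty":-0.2543,"tz":0.02,"yaw":-0.5,"grip":-0.4}])

```text
time: 17.4
tool_pos: [0.4239, 0.2285, 0.046]
tool_rot: [3.14, -0.0, 1.703]
contact_force: [-0.1, 0.1, -1.5]
opening: 0.0447
```

```bash
python3 go.py .425 .2267 .020 1.70; python3 -c "
from h import *
for n in('top','scene'):
    p,_=robot.read_camera(n); cv2.imwrite(f'pics/{n}10.png',p[:,:,::-1])
p=cv2.hconcat([cv2.resize(cv2.imread('pics/scene10.png')[120:280,280:440],(400,400)),cv2.resize(cv2.imread('pics/top10.png')[180:380,80:280],(400,400))]);cv2.imwrite('pics/c10.png',p)"
```

```text
t 17.4 pos [0.4239 0.2285 0.046 ] rot [ 3.14  -0.     1.703] open 0.0447 F [-0.1  0.1 -1.5] j [0.33 0.5  1.87 0.   0.78 0.2 ]
[0.425, 0.2267, 0.02, 1.7] -> [-0.0019  0.0009  0.026 ] yaw 0.003
```

View pics/c10.png

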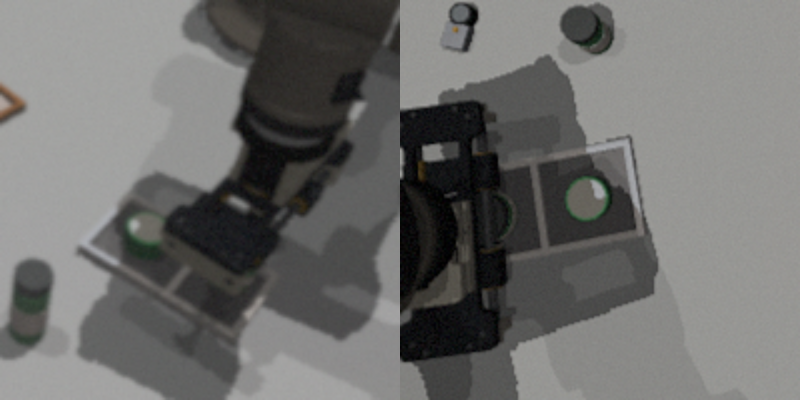

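The small dish lies well in its compartment (top crop 587,198), and the short jar is over the narrow one. Lowering.

Request:
apply_moves(plan=[{"tx":-0.001,"ty":0,"tz":0.012,"yaw":0,"grip":-0.4},{"tx":-0.001,"ty":0,"tz":0.02,"yaw":0,"grip":-0.4},{"tx":-0.001,"ty":0,"tz":0.023,"yaw":0,"grip":-0.4},{"tx":-0.001,"ty":0,"tz":0.0245,"yaw":0,"grip":-0.4},{"tx":-0.001,"ty":0,"tz":0.0255,"yaw":0,"grip":-0.4},{"tx":-0.001,"ty":0,"tz":0.0255,"yaw":0,"grip":-0.4}])

```text
time: 18.25
tool_pos: [0.4243, 0.2258, 0.0209]
tool_rot: [3.141, 0.0, 1.7]
contact_force: [0.7, -0.2, -1.4]
opening: 0.0444
```

Request:
apply_moves(plan=[{"tx":0,"ty":0,"tz":0.0006,"yaw":0,"grip":-0.4},{"tx":0,"ty":0,"tz":0.0012,"yaw":0,"grip":-0.4},{"tx":0,"ty":0,"tz":0.0012,"yaw":0,"grip":-0.4}])

```text
time: 18.62
tool_pos: [0.4243, 0.2259, 0.0203]
tool_rot: [3.141, 0.0, 1.7]
contact_force: [-1.5, -0.5, 6.1]
opening: 0.0444
```

Request:
apply_moves(plan=[{"tx":0,"ty":0,"tz":-0.0004,"yaw":0,"grip":-0.4},{"tx":0,"ty":0,"tz":-0.0004,"yaw":0,"grip":0.4},{"tx":0,"ty":0,"tz":-0.0004,"yaw":0,"grip":0.4},{"tx":0,"ty":0,"tz":-0.0004,"yaw":0,"grip":0.4},{"tx":0,"ty":0,"tz":-0.0004,"yaw":0,"grip":0.5},{"tx":0,"ty":0,"tz":-0.04,"yaw":0,"grip":0.5},{"tx":0,"ty":0,"tz":-0.09,"yaw":0,"grip":0.5},{"tx":0,"ty":0,"tz":-0.09,"yaw":0,"grip":0.5}])

```text
time: 19.62
tool_pos: [0.4264, 0.2267, 0.1129]
tool_rot: [3.134, -0.001, 1.7]
contact_force: [0.4, 0.1, 0.5]
opening: 0.0688
```

```bash
python3 go.py .5983 .2849 .10 -.218 .5983 .2849 .002 -.218
```

```text
t 19.62 pos [0.4264 0.2267 0.1129] rot [ 3.134e+00 -1.000e-03  1.700e+00] open 0.0688 F [0.4 0.1 0.5] j [ 0.33  0.39  1.8  -0.    0.94  0.2 ]
[0.5983, 0.2849, 0.1, -0.218] -> [0.0356 0.1779 0.0142] yaw 1.918
[0.5983, 0.2849, 0.002, -0.218] -> [0.0354 0.1772 0.1122] yaw 1.918
```

Request:
apply_moves(plan=[{"tx":0.005,"ty":0.03,"tz":0,"yaw":-0.17,"grip":0.5},{"tx":0.01,"ty":0.06,"tz":0,"yaw":-0.34,"grip":0.3},{"tx":0.017,"ty":0.09,"tz":0,"yaw":-0.51,"grip":0.3},{"tx":0.024,"ty":0.12,"tz":0,"yaw":-0.68,"grip":0.3},{"tx":0.03,"ty":0.15,"tz":0,"yaw":-0.85,"grip":0.3},{"tx":0.0355,"ty":0.178,"tz":0,"yaw":-1.02,"grip":0.3},{"tx":0.0355,"ty":0.178,"tz":0.03,"yaw":-1.19,"grip":0.3},{"tx":0.0355,"ty":0.178,"tz":0.06,"yaw":-1.22,"grip":0.3}])

```text
time: 20.62
tool_pos: [0.5958, 0.2837, 0.0472]
tool_rot: [-3.141, -0.001, 2.922]
contact_force: [-0.3, -0.6, 0.4]
opening: 0.0599
```

```bash
python3 go.py .5983 .2849 .002 2.923; python3 -c "
from h import *
for n in('top','scene'):
    p,_=robot.read_camera(n); cv2.imwrite(f'pics/{n}11.png',p[:,:,::-1])
p=cv2.hconcat([cv2.resize(cv2.imread('pics/scene11.png')[210:370,260:420],(400,400)),cv2.resize(cv2.imread('pics/top11.png')[130:330,40:240],(400,400))]);cv2.imwrite('pics/c11.png',p)"
```

```text
t 20.62 pos [0.5958 0.2837 0.0472] rot [-3.141e+00 -1.000e-03  2.922e+00] open 0.0599 F [-0.3 -0.6  0.4] j [ 0.33  0.76  1.32 -0.    1.06 -1.02]
[0.5983, 0.2849, 0.002, 2.923] -> [-0.0023  0.0018  0.0452] yaw -0.001
```

View pics/c11.png

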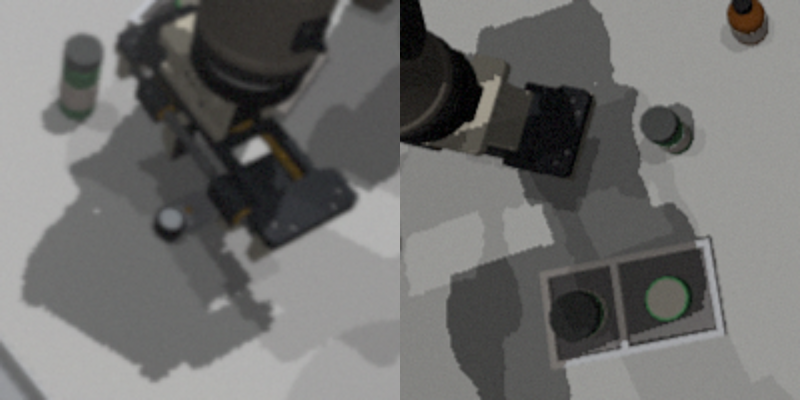

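The short jar is in its narrow compartment (top crop 578,315), and the gripper is over the loupe block with the lens to the left (scene crop 170,222). Descend and close.

Request:
apply_moves(plan=[{"tx":-0.002,"ty":0.001,"tz":0,"yaw":0,"grip":0.3},{"tx":-0.002,"ty":0.001,"tz":0.02,"yaw":0,"grip":0.3},{"tx":-0.002,"ty":0.001,"tz":0.034,"yaw":0,"grip":0.3},{"tx":-0.002,"ty":0.001,"tz":0.04,"yaw":0,"grip":0.3},{"tx":-0.002,"ty":0.001,"tz":0.042,"yaw":0,"grip":0.3},{"tx":-0.002,"ty":0.001,"tz":0.042,"yaw":0,"grip":0.3}])

```text
time: 21.48
tool_pos: [0.5986, 0.2846, 0.008]
tool_rot: [3.141, 0.001, 2.92]
contact_force: [-0.3, 0.8, -0.4]
opening: 0.0599
```

```bash
python3 go.py .5983 .2849 .003 2.923; python3 -c "
from h import *
for n in('scene',):
    p,_=robot.read_camera(n); cv2.imwrite(f'pics/{n}12.png',p[:,:,::-1])
p=cv2.resize(cv2.imread('pics/scene12.png')[230:350,260:400],(700,600),interpolation=2);cv2.imwrite('pics/c12.png',p)"
```

```text
t 21.48 pos [0.5986 0.2846 0.008 ] rot [3.141e+00 1.000e-03 2.920e+00] open 0.0599 F [-0.3  0.8 -0.4] j [ 0.33  0.81  1.34 -0.    0.99 -1.02]
[0.5983, 0.2849, 0.003, 2.923] -> [0.0004 0.0003 0.005 ] yaw -0.003
```

View pics/c12.png

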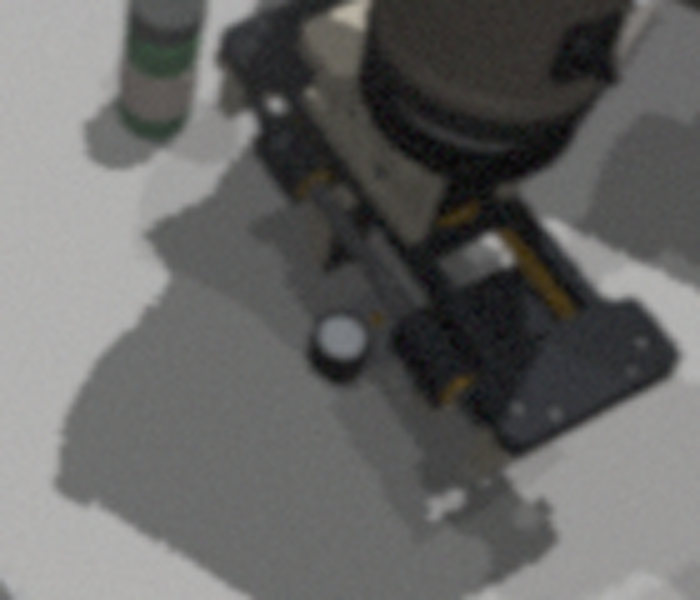

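The loupe is between the fingers (lens at 340,340 in the crop). 3.5 mm lower, then close.

Request:
apply_moves(plan=[{"tx":0,"ty":0,"tz":0.0035,"yaw":0,"grip":0.3},{"tx":0,"ty":0,"tz":0.0035,"yaw":0,"grip":-0.7},{"tx":0,"ty":0,"tz":0.0035,"yaw":0,"grip":-0.7},{"tx":0,"ty":0,"tz":0.0035,"yaw":0,"grip":-0.7},{"tx":0,"ty":0,"tz":0.0035,"yaw":0,"grip":-0.7},{"tx":0,"ty":0,"tz":0.0035,"yaw":0,"grip":-0.7},{"tx":0,"ty":0,"tz":0.0035,"yaw":0,"grip":-0.7},{"tx":0,"ty":0,"tz":0.0035,"yaw":0,"grip":-0.7}], force=25)

```text
time: 22.52
tool_pos: [0.5983, 0.2845, 0.0041]
tool_rot: [-3.142, 0.0, 2.92]
contact_force: [-0.1, 0.0, 0.8]
opening: 0.0238
```

Request:
apply_moves(plan=[{"tx":0,"ty":0,"tz":0,"yaw":0,"grip":-0.7},{"tx":0,"ty":0,"tz":-0.03,"yaw":0,"grip":-0.7},{"tx":0,"ty":0,"tz":-0.07,"yaw":0,"grip":-0.7},{"tx":0,"ty":0,"tz":-0.07,"yaw":0,"grip":-0.7}])

```text
time: 23.02
tool_pos: [0.6004, 0.2852, 0.0777]
tool_rot: [3.138, 0.006, 2.92]
contact_force: [-0.2, 0.8, -1.0]
opening: 0.0236
```

```bash
python3 go.py .45 .1 .11 1.57 .4395 -.1195 .065 1.57; python3 -c "
from h import *
for n in('scene',):
    p,_=robot.read_camera(n); cv2.imwrite(f'pics/{n}13.png',p[:,:,::-1])
p=cv2.resize(cv2.imread('pics/scene13.png')[210:350,260:400],(600,600),interpolation=2);cv2.imwrite('pics/c13.png',p)"
```

```text
t 23.02 pos [0.6004 0.2852 0.0777] rot [3.138 0.006 2.92 ] open 0.0236 F [-0.2  0.8 -1. ] j [ 0.33  0.73  1.29 -0.    1.12 -1.02]
[0.45, 0.1, 0.11, 1.57] -> [ 0.1058 -0.2136 -0.0337] yaw 1.35
[0.4395, -0.1195, 0.065, 1.57] -> [ 0.068  -0.4302  0.0108] yaw 1.35
```

View pics/c13.png

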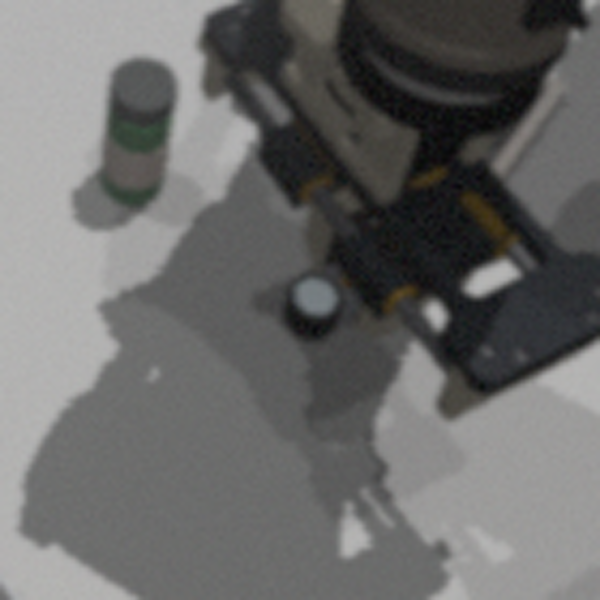

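The loupe is held level (lens at 315,305). Moving it via a waypoint clear of the tall jar.

Request:
apply_moves(plan=[{"tx":0.024,"ty":-0.048,"tz":-0.01,"yaw":0.1,"grip":-0.7},{"tx":0.048,"ty":-0.097,"tz":-0.02,"yaw":0.25,"grip":-0.7},{"tx":0.072,"ty":-0.145,"tz":-0.025,"yaw":0.4,"grip":-0.7},{"tx":0.096,"ty":-0.193,"tz":-0.025,"yaw":0.55,"grip":-0.7},{"tx":0.103,"ty":-0.24,"tz":-0.025,"yaw":0.72,"grip":-0.7},{"tx":0.095,"ty":-0.29,"tz":-0.025,"yaw":0.9,"grip":-0.7},{"tx":0.087,"ty":-0.34,"tz":-0.025,"yaw":1.08,"grip":-0.7},{"tx":0.079,"ty":-0.39,"tz":-0.025,"yaw":1.25,"grip":-0.7}])

```text
time: 24.08
tool_pos: [0.4343, -0.0799, 0.0981]
tool_rot: [-3.14, -0.001, 1.664]
contact_force: [1.0, 0.3, -1.0]
opening: 0.0236
```

```bash
python3 go.py .4395 -.1085 .045 1.57
```

```text
t 24.07 pos [ 0.4343 -0.0799  0.0981] rot [-3.140e+00 -1.000e-03  1.664e+00] open 0.0236 F [ 1.   0.3 -1. ] j [-0.36  0.36  1.92 -0.    0.87 -0.45]
[0.4395, -0.1085, 0.045, 1.57] -> [-0.029   0.0026  0.0531] yaw 0.094
```

Request:
apply_moves(plan=[{"tx":-0.02,"ty":0.002,"tz":0,"yaw":0.094,"grip":-0.7},{"tx":-0.026,"ty":0.002,"tz":0.01,"yaw":0.094,"grip":-0.7},{"tx":-0.026,"ty":0.002,"tz":0.04,"yaw":0.094,"grip":-0.7},{"tx":-0.026,"ty":0.002,"tz":0.06,"yaw":0.094,"grip":-0.7},{"tx":-0.026,"ty":0.002,"tz":0.06,"yaw":0.094,"grip":-0.7}])

```text
time: 24.7
tool_pos: [0.4381, -0.1027, 0.037]
tool_rot: [-3.137, -0.002, 1.579]
contact_force: [-0.4, 0.1, -1.3]
opening: 0.0235
```

```bash
python3 go.py .4395 -.1085 .008 1.57; python3 -c "
from h import *
for n in('top','scene'):
    p,_=robot.read_camera(n); cv2.imwrite(f'pics/{n}14.png',p[:,:,::-1])
p=cv2.hconcat([cv2.resize(cv2.imread('pics/scene14.png')[80:220,190:330],(400,400)),cv2.resize(cv2.imread('pics/top14.png')[180:380,250:450],(400,400))]);cv2.imwrite('pics/c14.png',p)"
```

```text
t 24.7 pos [ 0.4381 -0.1027  0.037 ] rot [-3.137e+00 -2.000e-03  1.579e+00] open 0.0235 F [-0.4  0.1 -1.3] j [-0.4   0.48  1.95  0.    0.72 -0.41]
[0.4395, -0.1085, 0.008, 1.57] -> [-0.0058  0.0015  0.029 ] yaw 0.009
```

View pics/c14.png

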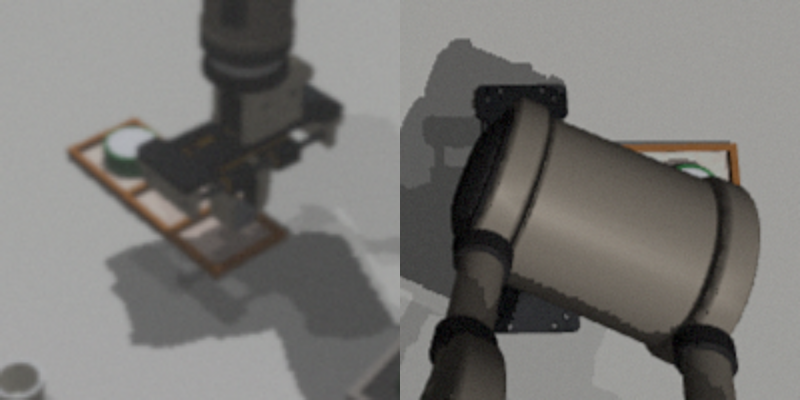

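The loupe is over the end compartment (scene crop 235,205). Correcting 5 mm and lowering.

Request:
apply_moves(plan=[{"tx":-0.005,"ty":0.001,"tz":0,"yaw":0.009,"grip":-0.7},{"tx":-0.005,"ty":0.001,"tz":0.012,"yaw":0.009,"grip":-0.7},{"tx":-0.005,"ty":0.001,"tz":0.02,"yaw":0.009,"grip":-0.7},{"tx":-0.005,"ty":0.001,"tz":0.023,"yaw":0.009,"grip":-0.7},{"tx":-0.005,"ty":0.001,"tz":0.025,"yaw":0.009,"grip":-0.7},{"tx":-0.005,"ty":0.001,"tz":0.0255,"yaw":0.009,"grip":-0.7},{"tx":-0.005,"ty":0.001,"tz":0.0255,"yaw":0.009,"grip":-0.7}])

```text
time: 25.68
tool_pos: [0.4411, -0.1093, 0.0137]
tool_rot: [3.141, 0.0, 1.567]
contact_force: [-0.1, 0.1, -0.6]
opening: 0.0236
```

Request:
apply_moves(plan=[{"tx":0,"ty":0,"tz":0.002,"yaw":0,"grip":-0.7},{"tx":0,"ty":0,"tz":0.0035,"yaw":0,"grip":-0.7},{"tx":0,"ty":0,"tz":0.0045,"yaw":0,"grip":-0.7},{"tx":0,"ty":0,"tz":0.0045,"yaw":0,"grip":-0.7}])

```text
time: 26.18
tool_pos: [0.441, -0.1093, 0.009]
tool_rot: [-3.141, 0.0, 1.567]
contact_force: [0.3, 0.9, -1.0]
opening: 0.0236
```

Request:
apply_moves(plan=[{"tx":0,"ty":0,"tz":0.0006,"yaw":0,"grip":-0.7},{"tx":0,"ty":0,"tz":0.0012,"yaw":0,"grip":-0.7},{"tx":0,"ty":0,"tz":0.0012,"yaw":0,"grip":-0.7}])

```text
time: 26.55
tool_pos: [0.4411, -0.1093, 0.0081]
tool_rot: [3.141, 0.0, 1.567]
contact_force: [0.1, 0.2, 2.2]
opening: 0.0237
```

Contact. Inside the walls I open only a little (about 33 mm), then rise and head for the tall jar.

Request:
apply_moves(plan=[{"tx":0,"ty":0,"tz":0.0003,"yaw":0,"grip":-0.28},{"tx":0,"ty":0,"tz":0,"yaw":0,"grip":-0.28},{"tx":0,"ty":0,"tz":0,"yaw":0,"grip":-0.28},{"tx":0,"ty":0,"tz":-0.01,"yaw":0,"grip":-0.28},{"tx":0,"ty":0,"tz":-0.05,"yaw":0,"grip":-0.28},{"tx":0,"ty":0,"tz":-0.11,"yaw":0,"grip":0.4},{"tx":0,"ty":0,"tz":-0.11,"yaw":0,"grip":0.4}])

```text
time: 27.42
tool_pos: [0.4436, -0.1103, 0.1225]
tool_rot: [3.133, 0.004, 1.567]
contact_force: [0.0, -0.0, -0.2]
opening: 0.0487
```

```bash
python3 go.py .598 .145 .12 1.57 .598 .145 .03 1.57
```

```text
t 27.43 pos [ 0.4436 -0.1103  0.1225] rot [3.133 0.004 1.567] open 0.0487 F [ 0.  -0.  -0.2] j [-0.41  0.34  1.86 -0.    0.94 -0.41]
[0.598, 0.145, 0.12, 1.57] -> [0.2559 0.1534 0.0029] yaw -0.003
[0.598, 0.145, 0.03, 1.57] -> [0.2563 0.1526 0.0929] yaw -0.003
```

Request:
apply_moves(plan=[{"tx":0.05,"ty":0.03,"tz":0,"yaw":0,"grip":0.7},{"tx":0.1,"ty":0.06,"tz":0,"yaw":0,"grip":0.7},{"tx":0.15,"ty":0.09,"tz":0,"yaw":0,"grip":0.7},{"tx":0.2,"ty":0.12,"tz":0,"yaw":0,"grip":0.7},{"tx":0.25,"ty":0.15,"tz":0,"yaw":0,"grip":0.7},{"tx":0.256,"ty":0.154,"tz":0,"yaw":0,"grip":0.7},{"tx":0.256,"ty":0.154,"tz":0,"yaw":0,"grip":0.7},{"tx":0.256,"ty":0.154,"tz":0.015,"yaw":0,"grip":0.7}])

```text
time: 28.42
tool_pos: [0.5962, 0.145, 0.1032]
tool_rot: [3.14, 0.0, 1.566]
contact_force: [-0.1, -0.3, -0.4]
opening: 0.0782
```

```bash
python3 go.py .598 .145 .03 1.57; python3 -c "
from h import *
for n in('top','scene'):
    p,_=robot.read_camera(n); cv2.imwrite(f'pics/{n}15.png',p[:,:,::-1])
p=cv2.hconcat([cv2.resize(cv2.imread('pics/scene15.png')[120:280,210:370],(400,400)),cv2.resize(cv2.imread('pics/top15.png')[130:330,240:440],(400,400))]);cv2.imwrite('pics/c15.png',p)"
```

```text
t 28.43 pos [0.5962 0.145  0.1032] rot [3.14  0.    1.566] open 0.0782 F [-0.1 -0.3 -0.4] j [ 0.11  0.61  1.43 -0.    1.09  0.12]
[0.598, 0.145, 0.03, 1.57] -> [0.0001 0.0017 0.0732] yaw -0.004
```

View pics/c15.png

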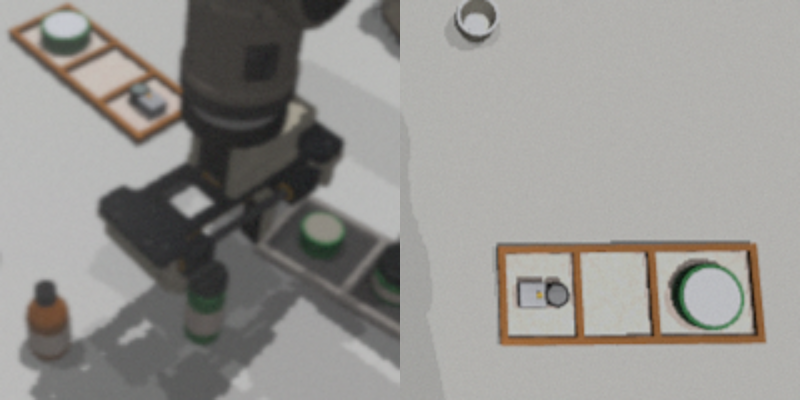

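The loupe and large dish lie flat in their compartments (top crop 545,293 and 710,297). The gripper is above the tall jar, so I descend and close.

Request:
apply_moves(plan=[{"tx":0,"ty":0.001,"tz":0,"yaw":0,"grip":0.7},{"tx":0,"ty":0.001,"tz":0.02,"yaw":0,"grip":0.7},{"tx":0,"ty":0.001,"tz":0.05,"yaw":0,"grip":0.7},{"tx":0,"ty":0.001,"tz":0.068,"yaw":0,"grip":0.7},{"tx":0,"ty":0.001,"tz":0.07,"yaw":0,"grip":0.7},{"tx":0,"ty":0.001,"tz":0.07,"yaw":0,"grip":0.7},{"tx":0,"ty":0.001,"tz":0.07,"yaw":0,"grip":-0.5},{"tx":0,"ty":0.001,"tz":0.07,"yaw":0,"grip":-0.5}], force=20)

```text
time: 29.52
tool_pos: [0.5975, 0.1462, 0.0337]
tool_rot: [3.14, -0.0, 1.567]
contact_force: [-0.2, 1.2, -0.7]
opening: 0.0628
```

Request:
apply_moves(plan=[{"tx":0,"ty":0,"tz":0,"yaw":0,"grip":-0.5},{"tx":0,"ty":0,"tz":0,"yaw":0,"grip":-0.5},{"tx":0,"ty":0,"tz":0,"yaw":0,"grip":-0.5},{"tx":0,"ty":0,"tz":0,"yaw":0,"grip":-0.5},{"tx":0,"ty":0,"tz":0,"yaw":0,"grip":-0.5},{"tx":0,"ty":0,"tz":0,"yaw":0,"grip":-0.5}])

```text
time: 30.28
tool_pos: [0.5971, 0.1461, 0.0329]
tool_rot: [3.141, 0.0, 1.567]
contact_force: [0.4, -0.9, -0.2]
opening: 0.0336
```

```bash
python3 go.py .44 -.1925 .085 1.57; python3 -c "
from h import *
for n in('top','scene'):
    p,_=robot.read_camera(n); cv2.imwrite(f'pics/{n}16.png',p[:,:,::-1])
p=cv2.hconcat([cv2.resize(cv2.imread('pics/scene16.png')[120:280,210:370],(400,400)),cv2.resize(cv2.imread('pics/top16.png')[130:330,240:440],(400,400))]);cv2.imwrite('pics/c16.png',p)"
```

```text
t 30.27 pos [0.5971 0.1461 0.0329] rot [3.141 0.    1.567] open 0.0336 F [ 0.4 -0.9 -0.2] j [ 0.12  0.7   1.49 -0.    0.95  0.12]
[0.44, -0.1925, 0.085, 1.57] -> [-0.3392 -0.1557 -0.052 ] yaw -0.003
```

View pics/c16.png

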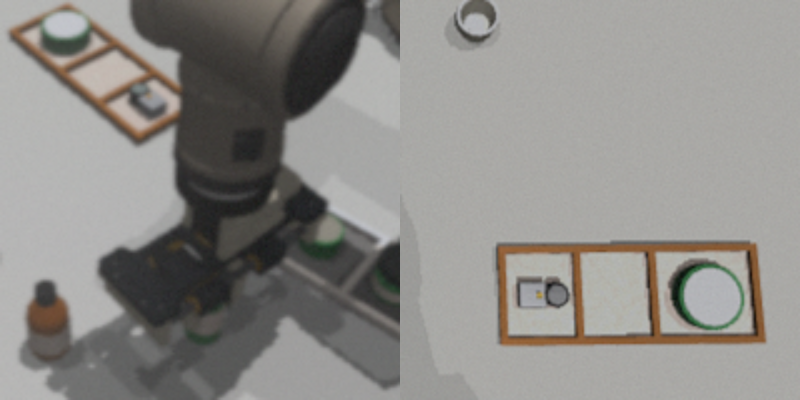

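The tall jar is gripped at 33.6 mm (scene crop 205,325). Lift and carry.

Request:
apply_moves(plan=[{"tx":0,"ty":0,"tz":-0.025,"yaw":0,"grip":-0.5},{"tx":0,"ty":0,"tz":-0.05,"yaw":0,"grip":-0.5},{"tx":-0.045,"ty":-0.025,"tz":-0.05,"yaw":0,"grip":-0.5},{"tx":-0.095,"ty":-0.05,"tz":-0.05,"yaw":0,"grip":-0.5},{"tx":-0.15,"ty":-0.075,"tz":-0.05,"yaw":0,"grip":-0.5},{"tx":-0.2,"ty":-0.1,"tz":-0.05,"yaw":0,"grip":-0.5},{"tx":-0.25,"ty":-0.12,"tz":-0.05,"yaw":0,"grip":-0.5},{"tx":-0.29,"ty":-0.14,"tz":-0.05,"yaw":0,"grip":-0.5}])

```text
time: 31.38
tool_pos: [0.455, -0.1451, 0.083]
tool_rot: [3.141, 0.0, 1.566]
contact_force: [1.0, -0.7, -0.1]
opening: 0.0338
```

```bash
python3 go.py .44 -.1925 .06 1.57
```

```text
t 31.38 pos [ 0.455  -0.1451  0.083 ] rot [3.141 0.    1.566] open 0.0338 F [ 1.  -0.7 -0.1] j [-0.47  0.43  1.84 -0.    0.87 -0.46]
[0.44, -0.1925, 0.06, 1.57] -> [-0.0474 -0.0148  0.023 ] yaw -0.004
```

Request:
apply_moves(plan=[{"tx":-0.035,"ty":-0.012,"tz":0,"yaw":0,"grip":-0.5},{"tx":-0.0475,"ty":-0.015,"tz":0,"yaw":0,"grip":-0.5},{"tx":-0.0475,"ty":-0.015,"tz":0,"yaw":0,"grip":-0.5},{"tx":-0.0475,"ty":-0.015,"tz":0.02,"yaw":0,"grip":-0.5},{"tx":-0.0475,"ty":-0.015,"tz":0.035,"yaw":0,"grip":-0.5},{"tx":-0.0475,"ty":-0.015,"tz":0.039,"yaw":0,"grip":-0.5},{"tx":-0.0475,"ty":-0.015,"tz":0.04,"yaw":0,"grip":-0.5},{"tx":-0.0475,"ty":-0.015,"tz":0.04,"yaw":0,"grip":-0.5}])

```text
time: 32.38
tool_pos: [0.4411, -0.1906, 0.0434]
tool_rot: [3.141, 0.001, 1.567]
contact_force: [-0.0, 0.2, -0.3]
opening: 0.0335
```

```bash
python3 go.py .44 -.1925 .037 1.57; python3 -c "
from h import *
for n in('top','scene'):
    p,_=robot.read_camera(n); cv2.imwrite(f'pics/{n}17.png',p[:,:,::-1])
p=cv2.hconcat([cv2.resize(cv2.imread('pics/scene17.png')[80:220,190:330],(400,400)),cv2.resize(cv2.imread('pics/top17.png')[180:380,250:450],(400,400))]);cv2.imwrite('pics/c17.png',p)"
```

```text
t 32.38 pos [ 0.4411 -0.1906  0.0434] rot [3.141e+00 1.000e-03 1.567e+00] open 0.0335 F [-0.   0.2 -0.3] j [-0.57  0.5   1.87 -0.    0.77 -0.56]
[0.44, -0.1925, 0.037, 1.57] -> [-0.0019 -0.0011  0.0064] yaw -0.003
```

View pics/c17.png

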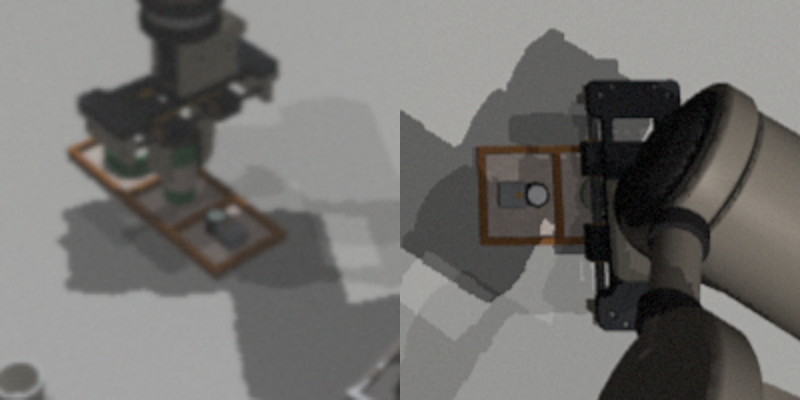

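The tall jar is upright over the middle compartment (scene crop 180,180). Lowering about 6 mm.

Request:
apply_moves(plan=[{"tx":0,"ty":0,"tz":0.003,"yaw":0,"grip":-0.5},{"tx":0,"ty":0,"tz":0.005,"yaw":0,"grip":-0.5},{"tx":0,"ty":0,"tz":0.0055,"yaw":0,"grip":-0.5},{"tx":0,"ty":0,"tz":0.0055,"yaw":0,"grip":-0.5}])

```text
time: 32.98
tool_pos: [0.4406, -0.1908, 0.0373]
tool_rot: [-3.141, -0.0, 1.567]
contact_force: [0.1, 0.5, -1.2]
opening: 0.0336
```

Request:
apply_moves(plan=[{"tx":0,"ty":0,"tz":0.0006,"yaw":0,"grip":-0.5},{"tx":0,"ty":0,"tz":0.0012,"yaw":0,"grip":-0.5},{"tx":0,"ty":0,"tz":0.0012,"yaw":0,"grip":-0.5}])

```text
time: 33.35
tool_pos: [0.4408, -0.1909, 0.0368]
tool_rot: [3.141, 0.0, 1.567]
contact_force: [-1.3, 0.3, 7.6]
opening: 0.0337
```

Request:
apply_moves(plan=[{"tx":0,"ty":0,"tz":-0.0004,"yaw":0,"grip":-0.5},{"tx":0,"ty":0,"tz":-0.0004,"yaw":0,"grip":0.3},{"tx":0,"ty":0,"tz":-0.0004,"yaw":0,"grip":0.3},{"tx":0,"ty":0,"tz":-0.0004,"yaw":0,"grip":0.3},{"tx":0,"ty":0,"tz":-0.0004,"yaw":0,"grip":0.3},{"tx":0,"ty":0,"tz":-0.04,"yaw":0,"grip":0.3},{"tx":0,"ty":0,"tz":-0.09,"yaw":0,"grip":0.3},{"tx":0,"ty":0,"tz":-0.13,"yaw":0,"grip":0.3}])

```text
time: 34.35
tool_pos: [0.4408, -0.1908, 0.168]
tool_rot: [3.141, 0.001, 1.567]
contact_force: [0.6, 0.3, -0.4]
opening: 0.06
```

```bash
python3 go.py .44 -.02 .2 1.57
```

```text
t 34.35 pos [ 0.4408 -0.1908  0.168 ] rot [3.141e+00 1.000e-03 1.567e+00] open 0.06 F [ 0.6  0.3 -0.4] j [-0.57  0.32  1.73 -0.    1.09 -0.56]
[0.44, -0.02, 0.2, 1.57] -> [ 0.1708 -0.0015 -0.0321] yaw -0.003
```

Backing the arm off toward the middle, between the trays, for a final look.

Request:
apply_moves(plan=[{"tx":0.05,"ty":-0.01,"tz":-0.04,"yaw":0,"grip":0.3},{"tx":0.1,"ty":-0.02,"tz":-0.07,"yaw":0,"grip":0.3},{"tx":0.15,"ty":-0.03,"tz":-0.08,"yaw":0,"grip":0.3},{"tx":0.2,"ty":-0.03,"tz":-0.08,"yaw":0,"grip":0.3},{"tx":0.2,"ty":-0.03,"tz":-0.08,"yaw":0,"grip":0.3}])

```text
time: 34.98
tool_pos: [0.411, 0.012, 0.2465]
tool_rot: [3.141, -0.0, 1.572]
contact_force: [-0.5, -0.8, -0.2]
opening: 0.0597
```

```bash
cat > fin.py <<'E'
from h import *
H=dict(large_dish_center=.028,small_dish_center=.028,tall_jar_center=.089,short_jar_center=.046,loupe_center=.022,amber_bottle_center=.085,crucible_center=.038)
print(robot.observe()["time"])
for cam in("top","scene"):
    p,d=robot.read_camera(cam); C=cloud(cam,d); cv2.imwrite(f"pics/{cam}_fin.png",p[:,:,::-1])
    for n in H:
        for x in robot.outline_of(n,cam)[:1]:
            P=C[x["region"]&(d>0)]; top=P[P[:,2]>H[n]-.007]
            if len(top)<5: print(cam,n,"few");continue
            A=np.c_[top[:,:2],np.ones(len(top))]; g=np.linalg.lstsq(A,top[:,2],rcond=None)[0]
            r=cv2.minAreaRect((top[:,:2]*1000).astype(np.float32)); c=np.array(r[0])/1000
            def fr(o,a): q=c-np.array(o); return np.round([np.cos(a)*q[0]+np.sin(a)*q[1],-np.sin(a)*q[0]+np.cos(a)*q[1]],4)
            print(cam,n,round(x["confidence"],2),"topz",round(np.median(top[:,2]),4),"tilt",np.round(np.hypot(*g[:2]),3),"size",np.round(r[1]),"c",np.round(c,4),"wood",fr((.440,-.2055),.008),"white",fr((.4335,.181),.189))
E
python3 fin.py
```

```text
34.975
top large_dish_center 0.92 topz 0.0295 tilt 0.024 size [61. 61.] c [ 0.4391 -0.2771] wood [-0.0014 -0.0716] white [-0.0805 -0.451 ]
top small_dish_center 0.66 topz 0.0289 tilt 0.03 size [42. 39.] c [0.4393 0.1425] wood [0.0021 0.348 ] white [-0.0015 -0.0389]
top tall_jar_center 0.76 topz 0.0899 tilt 0.047 size [32. 31.] c [ 0.4406 -0.1919] wood [0.0008 0.0136] white [-0.063  -0.3676]
top short_jar_center 0.73 topz 0.0464 tilt 3.434 size [ 31. 189.] c [0.4389 0.1416] wood [0.0017 0.3471] white [-0.0021 -0.0397]
top loupe_center 0.61 topz 0.023 tilt 0.027 size [46. 23.] c [ 0.4407 -0.1207] wood [0.0013 0.0848] white [-0.0497 -0.2976]
top amber_bottle_center 0.94 topz 0.0854 tilt 0.162 size [16. 18.] c [0.7135 0.0691] wood [0.2757 0.2724] white [ 0.254  -0.1625]
top crucible_center 0.97 topz 0.0381 tilt 0.02 size [42. 42.] c [ 0.7159 -0.0624] wood [0.2771 0.1409] white [ 0.2317 -0.2921]
scene large_dish_center 0.84 topz 0.0272 tilt 0.037 size [61. 58.] c [ 0.4362 -0.2751] wood [-0.0044 -0.0695] white [-0.083  -0.4485]
scene small_dish_center 0.72 topz 0.0277 tilt 0.047 size [41. 41.] c [0.4383 0.1443] wood [0.0011 0.3498] white [-0.0022 -0.0369]
scene tall_jar_center 0.82 topz 0.0881 tilt 0.088 size [32. 32.] c [ 0.44 -0.19] wood [0.0001 0.0155] white [-0.0633 -0.3656]
scene short_jar_center 0.68 topz 0.0454 tilt 0.06 size [42. 42.] c [0.425  0.2279] wood [-0.0116  0.4335] white [0.0004 0.0477]
scene amber_bottle_center 0.7 topz 0.0839 tilt 0.148 size [18. 17.] c [0.7132 0.0712] wood [0.2754 0.2745] white [ 0.2541 -0.1604]
scene crucible_center 0.65 topz 0.036 tilt 0.029 size [40. 41.] c [ 0.7152 -0.0602] wood [0.2763 0.1431] white [ 0.2313 -0.2898]
```

View pics/top_fin.png

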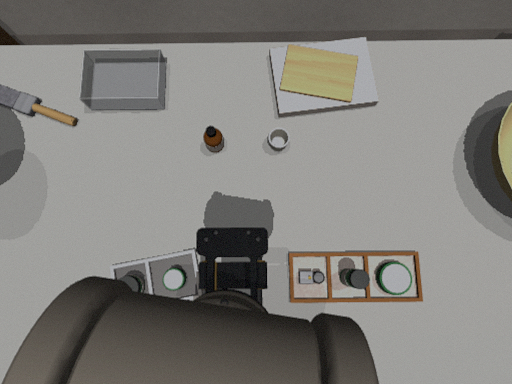

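View pics/scene_fin.png

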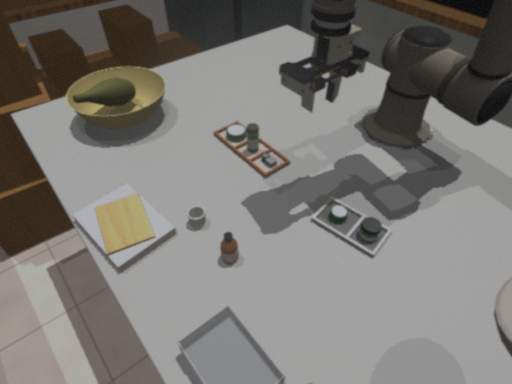

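All five items are in place. In the top view the loupe is at (277,312), the tall jar at (280,356), the large dish at (278,395), the small dish at (279,175) and the short jar at (285,133). Every position and height is within limits, so I'm handing in.

```bash
python3 -c "
from cell import robot
print(robot.hand_in())"
```

```text
the job is handed in; nothing more can be done
None
```

All five items are in their compartments and the job is handed in at about 35 s of robot time. Each was lowered until the wrist force showed contact with the floor (2–9 N) before I let go. The gripper was clear of everything at hand-in.

Final position of each item in its tray's frame:

| Item | Camera used | x (mm) | y (mm) | Allowed y (mm) |
|---|---|---|---|---|
| Large dish | top, scene | −1 to −4 | −70 to −72 | −91 to −55 |
| Tall jar | top, scene | 0 to +1 | +14 to +15.5 | −6 to +32 |
| Loupe | top only | +1 | +85 | +65 to +107 |
| Small dish | top, scene | −2 | −37 to −39 | −59.5 to −9.5 |
| Short jar | scene only | 0 | +48 | +35 to +58 |

- **Heights:** tops read within about 1.5 mm of resting on the floor. Measured tilts were 0.02–0.09 rad, mostly depth noise.
- **Bottle and crucible:** they read within about 2 mm of where they started.
- **Checks that failed or disagreed:**
  - The top-camera outline of the short jar was wrong because the arm half-hid it and it merged with other things, so I used the scene camera.
  - The scene camera gave no loupe reading.
  - The bottle's cap gave a fitted tilt of 0.15–0.16 rad. It covers few pixels and the bottle stands upright in both pictures, so I took it as noise.
- **Refused move:** one move call was refused because its rows lacked some keys; I resent it in full and nothing had moved.

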